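# Load the check weight into a draft-shielded balance and click its sliding top door shut

## Task

Slide the glass top door of the balance all the way open, stand the larger of the two steel check weights gently in the middle of the weighing pan, let go of it, then slide the door fully shut until its catch snaps home. Do not shift the balance on the bench, do not press or drop anything hard on the pan, and leave the other things on the bench where they are.

Things in the scene. Friction and masses are not known exactly. Their poses are not given: they have to be found in the camera images.
- balance: White bench balance, 360 deep x 210 wide, 5 kg, loose on 4 feet: slides on the bench from about 20 N of push. Origin on the bench below the pan's centre; x to its rear (at yaw 0 away from the robot), y to its left, z up. Console at x -186..-95, up to z 70; glass draft shield x, y -97..97 (inside +-88); rear housing x 92..176, up to z 164 mm. The only way in is from above, under the top door.
- track_front (a point): Middle of the top of the draft shield's front channel, an aluminium rail at x -97..-64 mm (this point x -80), y 0, z 186 mm in the balance's frame. The door's front edge slides in under its lip; the buffer and catch that end the door's travel are hidden inside. Aluminium tracks of the same height run back along both sides, at y +-91..98 mm, x -95..177 mm.
- top_door (a joint): Position of the sliding top door in m, along the balance's x: 0.145 = fully open (rear stop). Starts ajar at 0.035..0.06, stays where left; sliding takes about 2 N. The buffer it shuts against is adjustable: fully shut is anywhere from 0 to 0.016, different on each start, found only by feel. In the 10 mm before it a sprung catch resists with 11 to 15 N, then snaps and holds the door shut.
- door_cup (a point): Centre of the floor of the grey finger cup on the glass door (panel 174 x 178 x 5 mm, top face at z 179). The cup is a raised open tray, inside 40 mm along the door's travel x 90 mm across, walls 5 mm thick standing 14 mm above this point. It lies at x -36 mm + door position, y 0, z 181 mm in the balance's frame. Push on the inside of its front or rear wall to slide the door.
- catch (a joint): How far the door presses the catch's hidden roller down, in m: 0 with the door clear of it, rising to about 0.002 as the door is pushed over it, steady at about 0.002 with the door snapped home (the last 2.5 mm). A door that has not snapped home is pushed back some 8 to 10 mm ajar and this falls below 0.0006.
- pan_top (a point): Centre of the upper face of the round steel weighing pan, 110 mm in diameter, at z 84 mm in the balance's frame, inside the draft shield. The door's underside is 90 mm above it. With the door fully open the free gap above it is x -64..58 mm, y -88..88 mm.
- pan (a joint): How far the pan is pressed down, in m: 0 empty, spring 3000 N/m (about 1.6 mm under the check weight), bottom stop at 6 mm.
- check_weight: The larger check weight, plain steel, 500 g: upright cylinder 38 mm in diameter and 47 mm high, with a neck and a knob 21 mm in diameter on top, 67 mm high in all. Origin at the centre of its underside, z up. It stands on the bench beside the balance, left or right.
- small_weight: The smaller check weight of the same form, 200 g, 28 mm in diameter, 50 mm high in all; stands on the bench on the other side. Bystander. Origin at the centre of its underside.
- solvent: Pale plastic bottle with a red cap, 60 mm in diameter, 150 mm high. Bystander. Origin at the centre of its underside.
- screwdriver: Screwdriver 180 mm long lying along its own x. Bystander. Origin below its middle.
Not all that is in view belongs to the job. Leave any pink or yellow look-alike of the check_weight alone.

How it is judged:
On the way, in this order (a step that is already met when the one before it is completed fails the run):
1. the top door is slid all the way open (value of joint top_door above 0.135 m), for 0.1 s.
2. the larger check weight stands released in the middle of the pan, the door still open (horizontal distance between check_weight and pan_top below 0.02 m and z of check_weight in the frame of pan_top between -0.003 and 0.003 m and angle between check_weight's own z axis and vertical below 0.05 rad and linear speed of check_weight below 0.02 m/s and contact force between the fingers and check_weight below 0.1 N and value of joint top_door above 0.06 m), for 0.2 s.
3. the top door is slid shut and its catch has snapped home (value of joint catch above 0.0012 m and value of joint top_door below 0.02 m), for 0.2 s.
At the end, for the whole second after the job is handed in: The top door is shut with its catch snapped home (roller pressed over 1.2 mm), the larger check weight stands upright and at rest on the pan within 20 mm of its centre, the balance is within 3 mm and the other things on the bench within 15 mm of where they stood (all of step 3 and horizontal distance between check_weight and pan_top below 0.02 m and z of check_weight in the frame of pan_top between -0.003 and 0.003 m and angle between check_weight's own z axis and vertical below 0.05 rad and linear speed of check_weight below 0.01 m/s and distance of balance from where it was at the start of the episode below 0.003 m); the robot touches nothing.
It fails at once if the balance is shifted on the bench by more than 3 mm (distance of balance from where it was at the start of the episode above 0.003 m).
It fails at once if the pan is pressed down more than 5 mm: something was dropped on it or pushed hard (value of joint pan above 0.005 m).
It fails at once if another thing on the bench is moved by more than 15 mm (distance of any of small_weight, solvent, screwdriver from where it was at the start of the episode above 0.015 m).
It also fails if it takes over 59 s, if anything falls off the work surface, if the arm or the gripper's body presses on something with over 40 N, if the wrist force passes 120 N, or if a joint passes its speed limit or range.

## Robot

A 7-joint arm with a two-finger parallel gripper is mounted at the origin on the work surface. World frame = base frame: x ahead of the robot, y to its left, z up, the work surface at z = 0. Lengths are in m, angles in rad, forces in N, time in s.
With the tool pointing down it reaches from about 0.425 to 0.825 m from the base axis. Payload 3.6 kg.
Tool frame: the origin (TCP) lies at the very end of the fingers, on their centre line; the grasp point (between the pads) lies grip_depth behind it (grip_depth is the distance from the TCP to the grasp point, in m); z points along the fingers, y is the line along which they close (so a half turn about z gives the same grasp; the last joint's range is limited). The gripper opens to 85 mm and grips with 20 to 120 N. Pads are 22 mm wide; open, the fingers measure 114 mm over their backs; the gripper's body (76 mm by 85 mm) begins 54 mm behind the grasp point. The pads swing forward as they close: fully open they stand 13 mm farther back than shut.
Start: joints at [-1.163, 0.615, -0.013, 1.423, 0.008, 1.103, -0.04], TCP at [0.273, 0.59, 0.195] pointing down, gripper open.
Joint ranges: [-3.12, 3.12], [-0.3, 2.06], [-1.34, 1.32], [0.26, 2.42], [-1.36, 4.5], [0.01, 1.98], [-2.84, 2.84]. Speed limits (rad/s): [2.79, 2.79, 3.14, 3.14, 3.14, 3.14, 3.14].

## Interface

Orientations are given as a rotation vector (axis times angle).
In Python, from bench import read_state, grab_frame, sign_off, spot_in, grip_depth gives the robot as it stands. The module is installed in compiled form; this text tells all that it offers.
- The arm moves only by the tool jog_arm, never from a script. Its argument "increments" is a list of rows, each an object of numbers: "rx", "ry", "rz": the turn, a rotation vector about the tool's x, y, z in rad; "dx", "dy", "dz": the shift along the tool's x, y, z in cm; "grip": the finger opening in cm, from 0 to 8.54. In form: [{"rx": .., "ry": .., "rz": .., "dx": .., "dy": .., "dz": .., "grip": ..}, ...]. A call has 1 to 8 rows; each row shifts and turns the commanded pose from where the row before left it, along the tool's axes as they then stand; what a row does not reach is not made up. A row lasts 1/10 s, in which the tool goes at most 50 mm and 8.59 degrees, less where a joint would pass 70% of its speed; a pose out of reach is approached as far as the arm can. A call is refused whole if a number of a shift passes 5 or a number of a turn 0.15, either way. A call with a gripper value outside its range is refused whole. The fingers move at their own pace and stop on an object; the grip force is fixed at half the most. Time passes only in rows, so rows that do not move let the fingers close. It gives the time, the measured TCP pose, the force, the opening and the grip force at its end, in the units of the state.
- read_state(): the state, without advancing time (a new reading comes with each control period).
- grab_frame(name): name is "side" or "top"; returns a dict with "image" (400x640x3 uint8, red, green, blue), "z_map" (400x640 float32, m along the optical axis (not along the pixel's ray), 0 where there is no reading), "fx", "fy", "cx", "cy" (pixels), "R" (3x3) and "t" (3): a world point X has camera coordinates R X + t. Camera axes: x right, y down, z forward; pixel columns grow to the right and rows downward; lengths in m; the calibration is good to about 2 mm. A picture is of the moment at which its call begins.
- sign_off(): hands the job in; it is judged then, once.
Trained networks look in the newest picture that a camera, given by its name, has taken for a name from the list of things; names that differ only in an ending like _2 or _b are one class to them, and where a whole thing is asked for, a point or a joint stands for the part that bears it (a point fixed in the world has none). Each returns a list of dicts, best first, with "confidence" (0 to 1); they miss things now and then, are a little off and sometimes report something else, mostly with a low value. They report only what shows in the picture. A call takes as long as a camera call. They do not tell look-alikes from the thing itself.
- spot_in(target, camera): "location" ([column, row] in pixels, amid what is visible of it).
The state is a dict: "t": time; "joint_positions": joint angles; "qvel": joint speeds; "joint_efforts": joint torques, N m; "ee_pos": TCP position; "orientation": TCP orientation; "wrist_force": force on the tool from outside, world axes, zero at the start; "ft_torque": the same for the moment, N m; "width": finger opening in m; "gripper_force": force on a finger pad.
Only numpy, scipy, OpenCV 4.12 (cv2) and the standard library are available. Lean on these libraries where they do the work, as an engineer would, in place of code of your own. Each camera call takes 0.05 s, during which the arm holds its last target. There are 200 camera calls.

## Working session

There is one attempt and no reset: what is moved stays moved. The work goes in short steps, Python scripts to look and compute and a tool call to move; the robot and the scene stay as the last step left them, time stands still between calls to the robot, and variables do not carry over. Pictures are saved under pics/ and viewed, at most 11 in all, crops included, and the job is handed in when it is done.

Besides the shell and the picture viewer there is one more tool, called after "Request:" as a command line: name --argument value ..., lists and objects as JSON in quotes. jog_arm: Moves the arm, as the interface text tells. Its arguments: {"type":"object","properties":{"increments":{"type":"array"}},"required":["increments"]}

```bash
mkdir -p pics; cat > h.py <<'E'
from bench import *
import numpy as np, cv2
def world(f,u,v,z=None):
    z=f["z_map"][int(round(v)),int(round(u))] if z is None else z
    c=np.array([(u-f["cx"])/f["fx"]*z,(v-f["cy"])/f["fy"]*z,z]); return f["R"].T@(c-f["t"])
def cloud(f):
    v,u=np.mgrid[0:400,0:640]; z=f["z_map"]
    c=np.stack([(u-f["cx"])/f["fx"]*z,(v-f["cy"])/f["fy"]*z,z],-1); return (c-f["t"])@f["R"]
def pix(f,X):
    c=f["R"]@np.array(X)+f["t"]; return c[0]/c[2]*f["fx"]+f["cx"],c[1]/c[2]*f["fy"]+f["cy"]
E
python3 - <<'E'
from h import *
np.set_printoptions(precision=4,suppress=True)
s=read_state(); print(s,grip_depth)
for n in("side","top"):
    f=grab_frame(n); np.savez(n+".npz",**f); cv2.imwrite(f"pics/{n}0.png",f["image"][...,::-1])
    print(n,-f["R"].T@f["t"],f["R"][2])
    for k in("balance","door_cup","check_weight","small_weight","track_front","pan_top","solvent","screwdriver"):
        for d in spot_in(k,n)[:3]:
            print(k,d["location"],round(d["confidence"],2),world(f,*d["location"]))
E
```

```text
{'t': 0.0, 'joint_positions': array([-1.1635,  0.6159, -0.0126,  1.4249,  0.0081,  1.1033, -0.0404]), 'qvel': array([ 0.0009, -0.0002,  0.0002,  0.0002, -0.0001, -0.0015, -0.0012]), 'joint_efforts': array([  0.0006, -46.9212,   0.2596, -17.1032,   0.0101,   0.0094,
        -0.    ]), 'ee_pos': array([0.2728, 0.589 , 0.1935]), 'orientation': array([-0.6758, -3.0675,  0.004 ]), 'wrist_force': array([-0.626 ,  0.1686, -0.0135]), 'ft_torque': array([ 0.0027, -0.0304,  0.0398]), 'gripper_force': 0.0, 'width': 0.08535086311881611} 0.0187
side [ 0.2185 -0.3732  0.7083] [ 0.3877  0.5626 -0.7302]
balance [328.2, 214.5] 0.92 [0.4872 0.0028 0.1851]
door_cup [346.8, 171.4] 0.72 [0.5786 0.0673 0.1929]
check_weight [205.9, 202.3] 0.89 [0.35   0.3092 0.0388]
check_weight [239.3, 169.0] 0.75 [0.4651 0.3597 0.047 ]
check_weight [243.9, 197.3] 0.61 [0.43   0.2684 0.0414]
small_weight [408.9, 307.9] 0.67 [ 0.55   -0.1694  0.0354]
track_front [331.6, 215.2] 0.85 [ 0.4915 -0.0016  0.1844]
pan_top [338.4, 211.1] 0.65 [0.5638 0.0721 0.0817]
solvent [306.2, 142.8] 0.67 [0.6058 0.2574 0.1304]
screwdriver [460.9, 267.2] 0.72 [ 0.7077 -0.1612  0.024 ]
top [0.315  0.0337 1.1235] [ 0.2023  0.0024 -0.9793]
balance [307.1, 186.5] 0.91 [0.5302 0.0643 0.1758]
door_cup [298.6, 155.5] 0.88 [0.5964 0.0828 0.1782]
check_weight [176.8, 223.5] 0.84 [0.468  0.3668 0.0591]
check_weight [211.6, 204.3] 0.8 [0.5149 0.2912 0.0501]
check_weight [197.4, 272.0] 0.72 [0.3584 0.3154 0.0496]
track_front [307.0, 184.5] 0.68 [0.5336 0.0644 0.1792]
pan_top [307.4, 204.7] 0.88 [0.5091 0.0661 0.0824]
pan_top [298.3, 156.8] 0.65 [0.5936 0.0834 0.178 ]
```

View pics/side0.png

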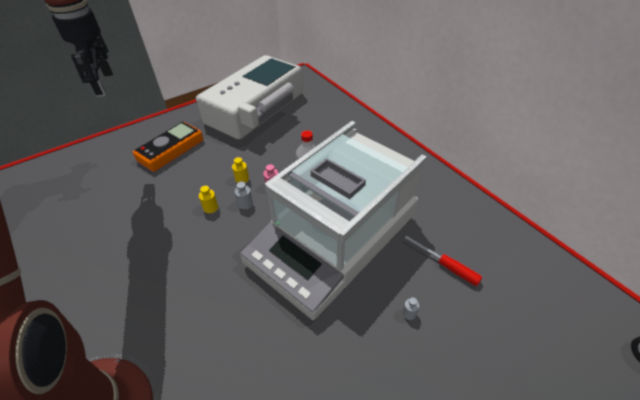

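View pics/top0.png

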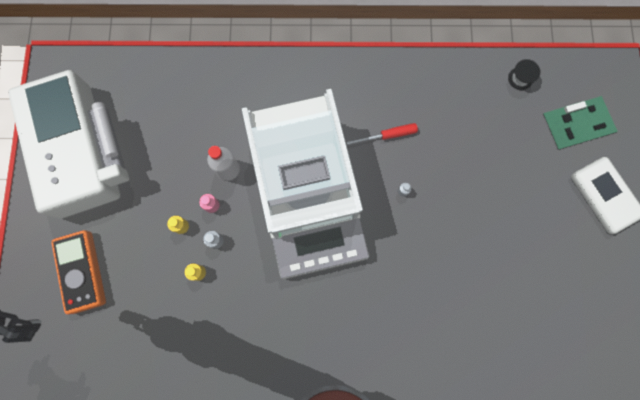

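The side view shows the steel check weight at about (243,197) with yellow look-alikes at (207,200) and (239,170), a pink one at (270,175), the cup at (338,177) and the small weight at (411,308). The top view shows the steel weight at (212,240), the cup at (305,173), and the front rail running (270,221)–(357,212).

```bash
python3 - <<'E'
from h import *
np.set_printoptions(precision=4,suppress=True)
for n in("side","top"):
    f=dict(np.load(n+".npz")); P=cloud(f); 
    m=(P[...,2]>.17)&(P[...,2]<.205)&(P[...,0]>.35)&(P[...,0]<.85)&(abs(P[...,1]-.07)<.2)&(f["z_map"]>0)
    r=cv2.minAreaRect((P[m][:,:2]*1000).astype(np.float32)); print(n,m.sum(),r,cv2.boxPoints(r).tolist())
    h=m&(P[...,2]>.1835)&(P[...,2]<.2)
    print(np.percentile(P[m][:,2],[5,25,50,75,95]))
    # steel weight
    u,v=(243,197) if n=="side" else (212,240)
    w=P[v-25:v+25,u-20:u+20].reshape(-1,3); w=w[(w[:,2]>.01)&(w[:,2]<.075)]
    b=f["image"][v-25:v+25,u-20:u+20].reshape(-1,3)
    wp=world(f,u,v); w=w[np.hypot(*(w-wp)[:,:2].T)<.03]
    print("weight",wp,len(w),w.min(0),w.max(0),"knob",w[w[:,2]>.055].mean(0),w[w[:,2]>.055].min(0),w[w[:,2]>.055].max(0))
    # cup: dark pixels z .175-.2
    g=f["image"].astype(int).sum(2)
    c=m&(g<400)&(P[...,0]>.52)&(P[...,0]<.68)&(abs(P[...,1]-.08)<.07)
    print("cup",cv2.minAreaRect((P[c][:,:2]*1000).astype(np.float32)),c.sum(),np.percentile(P[c][:,2],[5,50,95]))
E
```

```text
side 8326 ((587.86572265625, 77.52641296386719), (277.1121520996094, 198.04217529296875), 13.708102226257324) [[429.790771484375, 140.89254760742188], [476.721923828125, -51.50851821899414], [745.940673828125, 14.1602783203125], [699.009521484375, 206.56134033203125]]
[0.1756 0.1777 0.1792 0.1846 0.1889]
weight [0.4289 0.2712 0.0407] 321 [0.4156 0.2661 0.0103] [0.4538 0.3009 0.0681] knob [0.4344 0.2848 0.0644] [0.4248 0.2758 0.0572] [0.4445 0.2972 0.0681]
cup ((545.2981567382812, 68.59861755371094), (74.41471099853516, 104.84729766845703), 13.719569206237793) 1162 [0.1786 0.1832 0.1944]
top 9509 ((588.83935546875, 78.87894439697266), (275.57806396484375, 196.37765502929688), 13.644527435302734) [[431.77655029296875, 141.79261779785156], [478.10150146484375, -49.042869567871094], [745.9021606445312, 15.96527099609375], [699.5772094726562, 206.80075073242188]]
[0.1768 0.1789 0.1808 0.1853 0.1891]
weight [0.4297 0.2823 0.0656] 261 [0.4171 0.2698 0.0109] [0.4525 0.3075 0.0708] knob [0.4353 0.2882 0.0671] [0.4253 0.2786 0.0587] [0.4455 0.299  0.0708]
cup ((555.62841796875, 71.63984680175781), (47.03056335449219, 93.31436920166016), 13.71290111541748) 278 [0.1791 0.1838 0.1947]
```

```bash
python3 - <<'E'
import cv2
a=cv2.imread("pics/top0.png")[80:290,180:430]; cv2.imwrite("pics/topc.png",cv2.resize(a,None,fx=2.8,fy=2.8,interpolation=cv2.INTER_CUBIC))
E
```

```text
(no output)
```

View pics/topc.png

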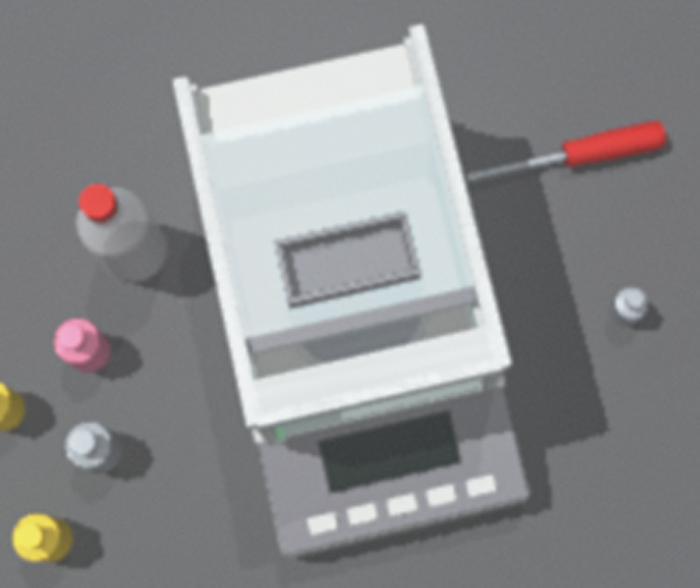

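The crop shows the cup rim's corners at (276,238), (405,213), (420,277) and (290,305). That puts its centre at full-frame (304.3,172.1). The steel weight's knob is at crop (88,443).

```bash
cat >> h.py <<'E'
YAW=0.2388; O=np.array([.5495,.0687]); C,S=np.cos(YAW),np.sin(YAW); RB=np.array([[C,-S],[S,C]])
def ray(f,u,v,h):
    a=world(f,u,v,1.);o=-f["R"].T@f["t"]; return o+(a-o)*(h-o[2])/(a[2]-o[2])
E
python3 - <<'E'
from h import *
np.set_printoptions(precision=4,suppress=True)
f=dict(np.load("top.npz")); c=np.array([[276,238],[405,213],[420,277],[290,305]])/2.8+[180,80]
B=np.array([RB.T@(ray(f,*p,.195)[:2]-O) for p in c]);print(B,B.mean(0))
P=cloud(f); Q=(P[...,:2]-O)@RB
m=(P[...,2]>.187)&(P[...,2]<.2)&(abs(Q[...,1])<.055)&(Q[...,0]>-.05)&(Q[...,0]<.07); print(m.sum(),Q[m].min(0),Q[m].max(0),Q[m].mean(0))
from scipy.spatial.transform import Rotation as R
s=read_state(); M=R.from_rotvec(s["orientation"]).as_matrix(); print(M)
# desired tool: y = balance y, z down
yb=np.r_[-S,C,0]; D=np.c_[np.cross(yb,[0,0,-1]),yb,[0,0,-1]]
print("rot",R.from_matrix(M.T@D).as_rotvec(),D)
E
```

```text
[[ 0.0336  0.0476]
 [ 0.0302 -0.0491]
 [-0.0196 -0.0485]
 [-0.0181  0.0484]] [ 0.0065 -0.0004]
397 [-0.0169 -0.049 ] [0.0344 0.0505] [0.0085 0.0009]
[[-0.9074  0.4203 -0.0001]
 [ 0.4203  0.9074 -0.    ]
 [ 0.     -0.     -1.    ]]
rot [-0.     -0.0001 -0.6725] [[-0.9716 -0.2365  0.    ]
 [-0.2365  0.9716  0.    ]
 [-0.      0.     -1.    ]]
```

Request:
jog_arm --increments '[{"rz": -0.1345, "dz": -1.4, "grip": 0}, {"rz": -0.1345, "dz": -1.4, "grip": 0}, {"rz": -0.1345, "dz": -1.4, "grip": 0}, {"rz": -0.1345, "dz": -1.4, "grip": 0}, {"rz": -0.1345, "dz": -1.4, "grip": 0}]'

```text
$.increments[0]: bad value
```

Request:
jog_arm --increments '[{"dx": -1.1, "dy": -4}, {"dx": -1.1, "dy": -4}, {"dx": -1.1, "dy": -4}, {"dx": -1.1, "dy": -4}, {"dx": -1.1, "dy": -4}, {"dx": -1.1, "dy": -4}, {"dx": -1.1, "dy": -4}, {"dx": -1.1, "dy": -4}]'

```text
$.increments[0]: bad value
```

Request:
jog_arm --increments '[{"dx": -1.1, "dy": -4}, {"dx": -1.1, "dy": -4}, {"dx": -1.1, "dy": -4}, {"dx": -1.1, "dy": -4}, {"dx": -1.1, "dy": -4}, {"dx": -1.0, "dy": -4}, {"dx": 0}]'

```text
$.increments[0]: bad value
```

```bash
cat >> h.py <<'E'
def st():
    s=read_state(); b=RB.T@(s["ee_pos"][:2]-O); w=s["wrist_force"]
    print("t %.2f bal x %.4f y %.4f z %.4f"%(s["t"],*b,s["ee_pos"][2]),"F bal",np.round(np.r_[RB.T@w[:2],w[2]],2),"rv",np.round(s["orientation"],3),"w %.4f gf %.1f"%(s["width"],s["gripper_force"]))
E
python3 -c "
from h import *
st()"
```

```text
t 0.90 bal x -0.1453 y 0.5717 z 0.1947 F bal [ 1.19 -0.91 -0.09] rv [-0.676 -3.068  0.   ] w 0.0853 gf 0.0
```

Request:
jog_arm --increments '[{"rx": 0, "ry": 0, "rz": -0.1345, "dx": 0, "dy": 0, "dz": -1.4, "grip": 0}, {"rx": 0, "ry": 0, "rz": -0.1345, "dx": 0, "dy": 0, "dz": -1.4, "grip": 0}, {"rx": 0, "ry": 0, "rz": -0.1345, "dx": 0, "dy": 0, "dz": -1.4, "grip": 0}, {"rx": 0, "ry": 0, "rz": -0.1345, "dx": 0, "dy": 0, "dz": -1.4, "grip": 0}, {"rx": 0, "ry": 0, "rz": -0.1345, "dx": 0, "dy": 0, "dz": -1.4, "grip": 0}]'

```text
t: 1.4
ee_pos: [0.2733, 0.5897, 0.2653]
orientation: [-0.382, 3.118, -0.0]
wrist_force: [0.7, 0.1, 0.4]
width: 0.0122
gripper_force: 0.0
```

Request:
jog_arm --increments '[{"rx": 0, "ry": 0, "rz": 0, "dx": -1.1, "dy": -4, "dz": 0, "grip": 0}, {"rx": 0, "ry": 0, "rz": 0, "dx": -1.1, "dy": -4, "dz": 0, "grip": 0}, {"rx": 0, "ry": 0, "rz": 0, "dx": -1.1, "dy": -4, "dz": 0, "grip": 0}, {"rx": 0, "ry": 0, "rz": 0, "dx": -1.1, "dy": -4, "dz": 0, "grip": 0}, {"rx": 0, "ry": 0, "rz": 0, "dx": -1.1, "dy": -4, "dz": 0, "grip": 0}, {"rx": 0, "ry": 0, "rz": 0, "dx": -1.1, "dy": -4, "dz": 0, "grip": 0}, {"rx": 0, "ry": 0, "rz": 0, "dx": -1.1, "dy": -4, "dz": 0, "grip": 0}, {"rx": 0, "ry": 0, "rz": 0, "dx": -1.1, "dy": -4, "dz": 0, "grip": 0}]'

```text
t: 2.2
ee_pos: [0.4351, 0.2981, 0.265]
orientation: [-0.374, 3.119, 0.0]
wrist_force: [0.7, -0.6, 0.9]
width: -0.0003
gripper_force: 0.0
```

Request:
jog_arm --increments '[{"rx": 0, "ry": 0, "rz": 0, "dx": -1.1, "dy": -4, "dz": 0, "grip": 0}, {"rx": 0, "ry": 0, "rz": 0, "dx": -1.1, "dy": -4, "dz": 0, "grip": 0}, {"rx": 0, "ry": 0, "rz": 0, "dx": -1.1, "dy": -4, "dz": 0, "grip": 0}, {"rx": 0, "ry": 0, "rz": 0, "dx": -1.1, "dy": -4, "dz": 0, "grip": 0}, {"rx": 0, "ry": 0, "rz": 0, "dx": -1.1, "dy": -4, "dz": 0, "grip": 0}, {"rx": 0, "ry": 0, "rz": 0, "dx": -1.0, "dy": -4, "dz": 0, "grip": 0}, {"rx": 0, "ry": 0, "rz": 0, "dx": 0, "dy": 0, "dz": 0, "grip": 0}, {"rx": 0, "ry": 0, "rz": 0, "dx": 0, "dy": 0, "dz": 0, "grip": 0}]'

```text
t: 3.0
ee_pos: [0.5545, 0.0807, 0.2645]
orientation: [0.369, -3.12, -0.0]
wrist_force: [-0.2, 0.8, -0.9]
width: -0.0001
gripper_force: 0.0
```

```bash
python3 -c "
from h import *
st()"
```

```text
t 3.00 bal x 0.0077 y 0.0104 z 0.2645 F bal [ 0.04  0.82 -0.88] rv [ 0.369 -3.12  -0.   ] w -0.0001 gf 0.0
```

Request:
jog_arm --increments '[{"rx": 0, "ry": 0, "rz": 0, "dx": 0, "dy": -0.5, "dz": 2, "grip": 0}, {"rx": 0, "ry": 0, "rz": 0, "dx": 0, "dy": -0.5, "dz": 2, "grip": 0}, {"rx": 0, "ry": 0, "rz": 0, "dx": 0, "dy": 0, "dz": 2, "grip": 0}, {"rx": 0, "ry": 0, "rz": 0, "dx": 0, "dy": 0, "dz": 1, "grip": 0}, {"rx": 0, "ry": 0, "rz": 0, "dx": 0, "dy": 0, "dz": 0.6, "grip": 0}, {"rx": 0, "ry": 0, "rz": 0, "dx": 0, "dy": 0, "dz": 0, "grip": 0}]'

```text
t: 3.6
ee_pos: [0.5562, 0.0731, 0.1885]
orientation: [0.377, -3.118, -0.001]
wrist_force: [0.3, 0.8, 0.8]
width: 0.0003
gripper_force: 0.0
```

Request:
jog_arm --increments '[{"rx": 0, "ry": 0, "rz": 0, "dx": -0.4, "dy": 0, "dz": 0, "grip": 0}, {"rx": 0, "ry": 0, "rz": 0, "dx": -0.4, "dy": 0, "dz": 0, "grip": 0}, {"rx": 0, "ry": 0, "rz": 0, "dx": -0.4, "dy": 0, "dz": 0, "grip": 0}, {"rx": 0, "ry": 0, "rz": 0, "dx": -0.4, "dy": 0, "dz": 0, "grip": 0}, {"rx": 0, "ry": 0, "rz": 0, "dx": -0.7, "dy": 0, "dz": 0, "grip": 0}, {"rx": 0, "ry": 0, "rz": 0, "dx": -0.7, "dy": 0, "dz": 0, "grip": 0}]'

```text
t: 4.2
ee_pos: [0.5865, 0.0794, 0.1888]
orientation: [-0.374, 3.119, 0.0]
wrist_force: [-0.3, -0.4, -0.1]
width: -0.0002
gripper_force: 0.0
```

```bash
python3 -c "
from h import *
st()"
```

```text
t 4.20 bal x 0.0385 y 0.0016 z 0.1888 F bal [-0.34 -0.34 -0.1 ] rv [-0.374  3.119  0.   ] w -0.0002 gf 0.0
```

```bash
python3 - <<'E'
from h import *
st()
f=grab_frame("side"); cv2.imwrite("pics/s1.png",cv2.resize(f["image"][90:290,220:470,::-1],None,fx=2.8,fy=2.8))
E
```

```text
t 4.20 bal x 0.0385 y 0.0016 z 0.1888 F bal [-0.34 -0.34 -0.1 ] rv [-0.374  3.119  0.   ] w -0.0002 gf 0.0
```

View pics/s1.png

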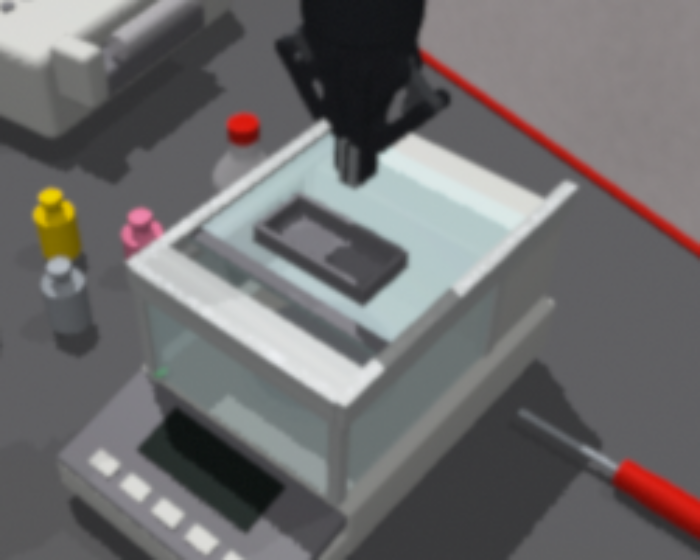

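The gripper's tip is at about crop (355,182), behind and above the cup at crop (330,250). The door has not moved, so the fingers missed the cup.

```bash
python3 - <<'E'
from h import *
f=grab_frame("side"); s=read_state(); P=cloud(f)
print("tcp",s["ee_pos"],pix(f,s["ee_pos"]), "cup rim ctr",pix(f,np.r_[O+RB@[.0075,0],.195]))
g=f["image"].sum(2)
m=(g<150)&(P[...,2]>.19); v,u=np.where(m); k=(u>320)&(u<385)&(v>100)&(v<160); 
for a in np.argsort(-v[k])[:6]: print(u[k][a],v[k][a],P[v[k][a],u[k][a]])
f=grab_frame("top"); P=cloud(f); g=f["image"].sum(2)
Q=(P[...,:2]-O)@RB
m=(P[...,2]>.186)&(P[...,2]<.3)&(abs(Q[...,1])<.06)&(abs(Q[...,0]-.02)<.08)
for lo in (.186,.19,.2,.21,.22,.24,.26,.28): 
  k=m&(P[...,2]>=lo)&(P[...,2]<lo+.01); print(lo,k.sum(), Q[k].min(0) if k.sum() else 0,Q[k].max(0)if k.sum() else 0)
cv2.imwrite("pics/t1.png",cv2.resize(f["image"][80:290,180:430,::-1],None,fx=2.8,fy=2.8))
E
```

```text
tcp [0.58688531 0.07961276 0.1885503 ] (np.float64(346.2638556560268), np.float64(167.97251855999195)) cup rim ctr (np.float64(336.924272215181), np.float64(174.13123620539236))
350 153 [0.58290183 0.06545222 0.23833682]
349 153 [0.58275421 0.06821309 0.23656693]
348 153 [0.58354461 0.07214075 0.23356216]
351 152 [0.58445573 0.06454297 0.24059537]
350 152 [0.58327495 0.06604302 0.24017167]
349 152 [0.58315084 0.06882945 0.23838261]
0.186 0 0 0
0.19 0 0 0
0.2 0 0 0
0.21 0 0 0
0.22 0 0 0
0.24 0 0 0
0.26 0 0 0
0.28 0 0 0
```

View pics/t1.png

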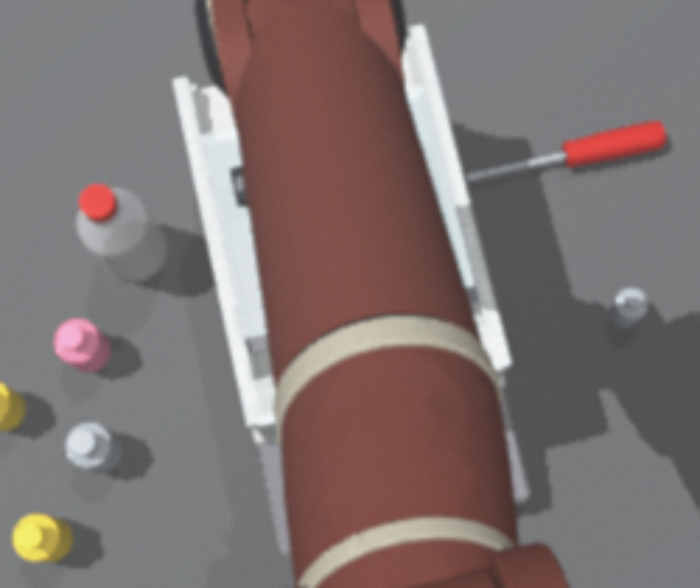

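```bash
python3 - <<'E'
from h import *
np.set_printoptions(precision=4,suppress=True)
f=dict(np.load("side.npz")); P=cloud(f); print(pix(f,[.2728,.589,.1935]))
for u,v in((97,92),(98,94),(99,95),(97,90),(84,82),(82,85)): print(u,v,P[v,u],f["image"][v,u])
f=grab_frame("side"); P=cloud(f)
for u in (342,346,349):
  for v in range(146,162,2): print(u,v,P[v,u],f["image"][v,u])
E
```

```text
(np.float64(113.66071286954411), np.float64(103.43548259351445))
97 92 [0.2489 0.539  0.257 ] [20 21 23]
98 94 [0.2488 0.5367 0.2533] [39 41 43]
99 95 [0.2501 0.5465 0.2455] [67 69 71]
97 90 [0.2508 0.5416 0.2601] [20 22 24]
84 82 [0.2343 0.528  0.2911] [31 32 35]
82 85 [ 0.239   1.5295 -0.1829] [58 62 60]
342 146 [0.5736 0.0785 0.2509] [77 79 80]
342 148 [0.5751 0.0802 0.2443] [69 71 72]
342 150 [0.5749 0.0798 0.2399] [69 71 72]
342 152 [0.5751 0.0799 0.235 ] [74 76 78]
342 154 [0.5739 0.0782 0.2317] [80 85 87]
342 156 [0.6097 0.1235 0.1785] [159 177 178]
342 158 [0.6072 0.12   0.1766] [179 200 200]
342 160 [0.6023 0.1136 0.178 ] [179 200 201]
346 146 [0.5774 0.0714 0.2537] [79 81 83]
346 148 [0.5781 0.072  0.2483] [77 78 81]
346 150 [0.5779 0.0715 0.244 ] [77 79 81]
346 152 [0.5778 0.0711 0.2394] [76 78 80]
346 154 [0.5773 0.0703 0.2354] [75 77 79]
346 156 [0.5791 0.0723 0.2283] [89 94 95]
346 158 [0.6136 0.1147 0.1771] [161 178 179]
346 160 [0.6091 0.1088 0.1779] [179 200 201]
349 146 [0.582  0.0682 0.2536] [24 24 27]
349 148 [0.5816 0.0675 0.2495] [23 24 27]
349 150 [0.5824 0.0681 0.244 ] [23 24 27]
349 152 [0.5821 0.0676 0.2397] [24 24 27]
349 154 [0.582  0.0671 0.2352] [40 43 45]
349 156 [0.6227 0.1161 0.1771] [136 150 151]
349 158 [0.6184 0.1107 0.1774] [183 203 203]
349 160 [0.6152 0.1065 0.1764] [180 200 201]
```

The fingertips are about 39 mm higher than the reported TCP: the camera puts them at z ≈ 0.228 and the arm reports 0.1885. I'll go back over the cup and descend by feel.

Request:
jog_arm --increments '[{"rx": 0, "ry": 0, "rz": 0, "dx": 1.5, "dy": -0.1, "dz": 0, "grip": 0}, {"rx": 0, "ry": 0, "rz": 0, "dx": 1.5, "dy": 0, "dz": 0, "grip": 0}, {"rx": 0, "ry": 0, "rz": 0, "dx": 0.1, "dy": 0, "dz": 0.6, "grip": 0}, {"rx": 0, "ry": 0, "rz": 0, "dx": 0, "dy": 0, "dz": 0.8, "grip": 0}, {"rx": 0, "ry": 0, "rz": 0, "dx": 0, "dy": 0, "dz": 0.8, "grip": 0}, {"rx": 0, "ry": 0, "rz": 0, "dx": 0, "dy": 0, "dz": 0.6, "grip": 0}, {"rx": 0, "ry": 0, "rz": 0, "dx": 0, "dy": 0, "dz": 0, "grip": 0}]'

```text
t: 5.1
ee_pos: [0.5553, 0.0709, 0.1591]
orientation: [0.374, -3.116, 0.0]
wrist_force: [-0.2, 1.2, 0.3]
width: -0.0001
gripper_force: 0.0
```

```bash
python3 - <<'E'
from h import *
st()
f=grab_frame("side"); P=cloud(f)
for u in range(328,344,3):
  for v in range(156,180,2): 
    if P[v,u][2]>.196 and P[v+2,u][2]<P[v,u][2]-.008: print(u,v,P[v,u],P[v+2,u])
cv2.imwrite("pics/s2.png",cv2.resize(f["image"][110:240,260:420,::-1],None,fx=4,fy=4))
E
```

```text
t 5.10 bal x 0.0062 y 0.0008 z 0.1591 F bal [0.1  1.22 0.33] rv [ 0.374 -3.116  0.   ] w -0.0001 gf 0.0
328 158 [0.5406542  0.07741001 0.23902178] [0.56833232 0.11615323 0.19342551]
331 162 [0.54303665 0.07122733 0.23239928] [0.54531994 0.07433646 0.22412406]
331 174 [0.54388172 0.07227812 0.20098401] [0.55380532 0.08584434 0.18014544]
334 176 [0.54572045 0.06506267 0.20017952] [0.55406546 0.07616962 0.18191131]
337 156 [0.54256556 0.05255024 0.25971576] [0.54600036 0.05695962 0.2503543 ]
337 164 [0.54666094 0.05751235 0.23531606] [0.54897204 0.06043768 0.22715594]
337 174 [0.54978736 0.06106489 0.20612899] [0.55183557 0.06363545 0.19791067]
337 176 [0.55183557 0.06363545 0.19791067] [0.56005513 0.07428817 0.18003392]
340 174 [0.55367402 0.0568021  0.2071969 ] [0.56825098 0.07533598 0.18014877]
343 164 [0.54933785 0.04321556 0.24403598] [0.56303969 0.06026382 0.21997043]
343 172 [0.56373309 0.0605351  0.20416601] [0.57568948 0.07534396 0.18149786]
```

View pics/s2.png

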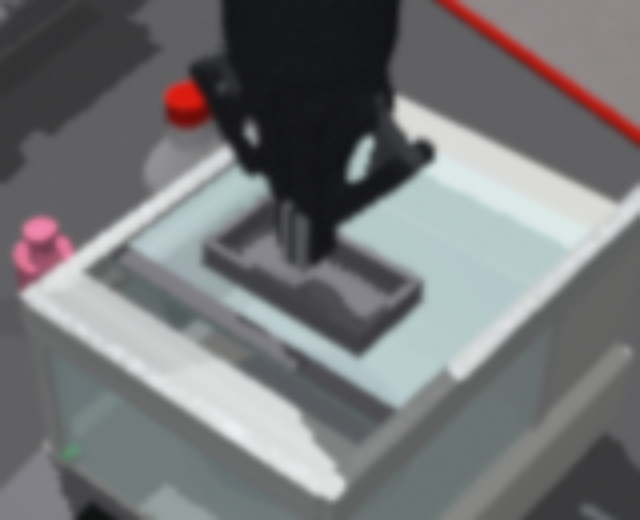

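The fingertips, at crop (300,262), are over the middle of the cup and about 12 mm short of the right height.

Request:
jog_arm --increments '[{"rx": 0, "ry": 0, "rz": 0, "dx": 0, "dy": 0, "dz": 0.6, "grip": 0}, {"rx": 0, "ry": 0, "rz": 0, "dx": 0, "dy": 0, "dz": 0.6, "grip": 0}, {"rx": 0, "ry": 0, "rz": 0, "dx": 0, "dy": 0, "dz": 0, "grip": 0}]'

```text
t: 5.45
ee_pos: [0.5552, 0.0708, 0.1477]
orientation: [0.374, -3.117, 0.0]
wrist_force: [0.2, -0.1, 0.0]
width: 0.0002
gripper_force: 0.0
```

Request:
jog_arm --increments '[{"rx": 0, "ry": 0, "rz": 0, "dx": -0.4, "dy": 0, "dz": 0, "grip": 0}, {"rx": 0, "ry": 0, "rz": 0, "dx": -0.4, "dy": 0, "dz": 0, "grip": 0}, {"rx": 0, "ry": 0, "rz": 0, "dx": -0.4, "dy": 0, "dz": 0, "grip": 0}, {"rx": 0, "ry": 0, "rz": 0, "dx": -0.4, "dy": 0, "dz": 0, "grip": 0}, {"rx": 0, "ry": 0, "rz": 0, "dx": -0.7, "dy": 0, "dz": 0, "grip": 0}, {"rx": 0, "ry": 0, "rz": 0, "dx": -0.7, "dy": 0, "dz": 0, "grip": 0}]'

```text
t: 6.05
ee_pos: [0.5853, 0.078, 0.1487]
orientation: [0.374, -3.119, 0.0]
wrist_force: [-1.3, 0.7, 1.3]
width: 0.0001
gripper_force: 1.0
```

```bash
python3 -c "
from h import *
st()"
```

```text
t 6.05 bal x 0.0370 y 0.0006 z 0.1487 F bal [-1.11  0.98  1.26] rv [ 0.374 -3.119  0.   ] w 0.0001 gf 1.0
```

Request:
jog_arm --increments '[{"rx": 0, "ry": 0, "rz": 0, "dx": -1, "dy": 0, "dz": 0, "grip": 0}, {"rx": 0, "ry": 0, "rz": 0, "dx": -1, "dy": 0, "dz": 0, "grip": 0}, {"rx": 0, "ry": 0, "rz": 0, "dx": -1, "dy": 0, "dz": 0, "grip": 0}, {"rx": 0, "ry": 0, "rz": 0, "dx": -1, "dy": 0, "dz": 0, "grip": 0}, {"rx": 0, "ry": 0, "rz": 0, "dx": -1, "dy": 0, "dz": 0, "grip": 0}, {"rx": 0, "ry": 0, "rz": 0, "dx": -1, "dy": 0, "dz": 0, "grip": 0}, {"rx": 0, "ry": 0, "rz": 0, "dx": -0.8, "dy": 0, "dz": 0, "grip": 0}, {"rx": 0, "ry": 0, "rz": 0, "dx": -0.4, "dy": 0, "dz": 0, "grip": 0}]'

```text
t: 6.85
ee_pos: [0.6561, 0.0952, 0.1485]
orientation: [-0.374, 3.119, -0.0]
wrist_force: [-1.1, -0.8, 0.6]
width: 0.0001
gripper_force: 1.0
```

Request:
jog_arm --increments '[{"rx": 0, "ry": 0, "rz": 0, "dx": -0.2, "dy": 0, "dz": 0, "grip": 0}, {"rx": 0, "ry": 0, "rz": 0, "dx": -0.1, "dy": 0, "dz": 0, "grip": 0}, {"rx": 0, "ry": 0, "rz": 0, "dx": 0, "dy": 0, "dz": 0, "grip": 0}]'

```text
t: 7.15
ee_pos: [0.6579, 0.0957, 0.1485]
orientation: [0.374, -3.119, 0.0]
wrist_force: [-0.2, -0.4, 0.1]
width: 0.0003
gripper_force: 0.4
```

```bash
python3 - <<'E'
from h import *
st()
f=grab_frame("side"); cv2.imwrite("pics/s3.png",cv2.resize(f["image"][90:290,220:470,::-1],None,fx=2.8,fy=2.8))
E
```

```text
t 7.15 bal x 0.1117 y 0.0006 z 0.1485 F bal [-0.32 -0.3   0.05] rv [ 0.374 -3.119  0.   ] w 0.0003 gf 0.4
```

View pics/s3.png

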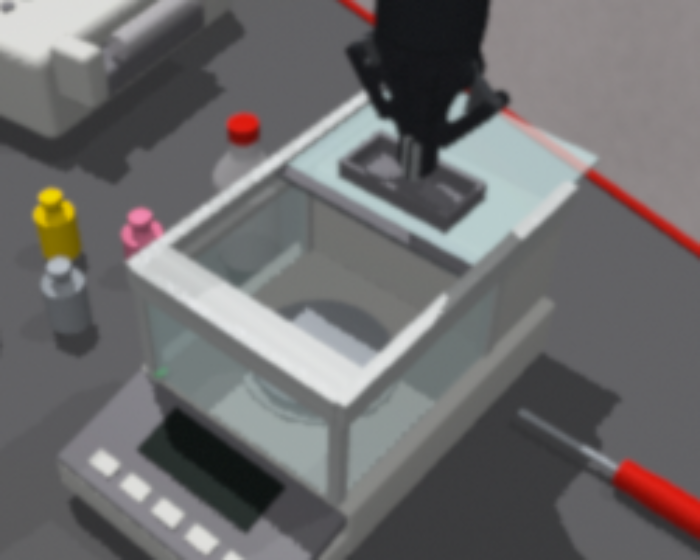

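The door is now nearly open, with the cup at crop (412,180) and the pan visible at (320,345). I'll ease it on to the rear stop.

Request:
jog_arm --increments '[{"rx": 0, "ry": 0, "rz": 0, "dx": -0.3, "dy": 0, "dz": 0, "grip": 0}, {"rx": 0, "ry": 0, "rz": 0, "dx": -0.2, "dy": 0, "dz": 0, "grip": 0}, {"rx": 0, "ry": 0, "rz": 0, "dx": 0, "dy": 0, "dz": 0, "grip": 0}]'

```text
t: 7.5
ee_pos: [0.663, 0.0969, 0.1486]
orientation: [-0.374, 3.119, -0.0]
wrist_force: [-0.5, -0.1, -0.8]
width: 0.0002
gripper_force: 0.5
```

Request:
jog_arm --increments '[{"rx": 0, "ry": 0, "rz": 0, "dx": -0.2, "dy": 0, "dz": 0, "grip": 0}, {"rx": 0, "ry": 0, "rz": 0, "dx": 0, "dy": 0, "dz": 0, "grip": 0}]'

```text
t: 7.7
ee_pos: [0.6638, 0.0972, 0.1486]
orientation: [0.374, -3.117, 0.0]
wrist_force: [-3.5, -1.6, 0.8]
width: 0.0001
gripper_force: 2.0
```

```bash
python3 -c "
from h import *
st()"
```

```text
t 7.70 bal x 0.1178 y 0.0007 z 0.1486 F bal [-3.75 -0.72  0.83] rv [ 0.374 -3.117  0.   ] w 0.0001 gf 2.0
```

Request:
jog_arm --increments '[{"rx": 0, "ry": 0, "rz": 0, "dx": 0.5, "dy": 0, "dz": 0, "grip": 0}, {"rx": 0, "ry": 0, "rz": 0, "dx": 0, "dy": 0, "dz": -1.5, "grip": 0}, {"rx": 0, "ry": 0, "rz": 0, "dx": 0, "dy": 0, "dz": -2.5, "grip": 0}, {"rx": 0, "ry": 0, "rz": 0, "dx": 0, "dy": 0, "dz": -3, "grip": 0}, {"rx": 0, "ry": 0, "rz": 0, "dx": 1.2, "dy": 2, "dz": -3, "grip": 6.5}, {"rx": 0, "ry": 0, "rz": 0, "dx": 2, "dy": 2.5, "dz": 0, "grip": 6.5}, {"rx": 0, "ry": 0, "rz": 0, "dx": 2, "dy": 2.5, "dz": 0, "grip": 6.5}, {"rx": 0, "ry": 0, "rz": 0, "dx": 2, "dy": 2.5, "dz": 0, "grip": 6.5}]'

```text
t: 8.5
ee_pos: [0.5676, 0.173, 0.2497]
orientation: [-0.374, 3.115, 0.002]
wrist_force: [1.4, 0.2, -0.3]
width: 0.0581
gripper_force: 0.0
```

Request:
jog_arm --increments '[{"rx": 0, "ry": 0, "rz": 0, "dx": 2, "dy": 3, "dz": 0, "grip": 6.5}, {"rx": 0, "ry": 0, "rz": 0, "dx": 2, "dy": 3, "dz": 0, "grip": 6.5}, {"rx": 0, "ry": 0, "rz": 0, "dx": 2, "dy": 3, "dz": 0, "grip": 6.5}, {"rx": 0, "ry": 0, "rz": 0, "dx": 2, "dy": 3, "dz": 0, "grip": 6.5}, {"rx": 0, "ry": 0, "rz": 0, "dx": 2, "dy": 2.4, "dz": 0, "grip": 6.5}, {"rx": 0, "ry": 0, "rz": 0, "dx": 0, "dy": 0, "dz": 0, "grip": 6.5}, {"rx": 0, "ry": 0, "rz": 0, "dx": 0, "dy": 0, "dz": 0, "grip": 6.5}]'

```text
t: 9.2
ee_pos: [0.4366, 0.2888, 0.2495]
orientation: [-0.377, 3.116, 0.002]
wrist_force: [-0.1, -1.2, -0.6]
width: 0.0649
gripper_force: 0.0
```

```bash
python3 -c "
from h import *
st()"
```

```text
t 9.20 bal x -0.0576 y 0.2406 z 0.2495 F bal [-0.34 -1.15 -0.59] rv [-3.770e-01  3.116e+00  2.000e-03] w 0.0649 gf 0.0
```

Request:
jog_arm --increments '[{"rx": 0, "ry": 0, "rz": 0, "dx": 0.1, "dy": 0, "dz": 4, "grip": 6.5}, {"rx": 0, "ry": 0, "rz": 0, "dx": 0.1, "dy": 0, "dz": 4, "grip": 6.5}, {"rx": 0, "ry": 0, "rz": 0, "dx": 0, "dy": 0, "dz": 4, "grip": 6.5}, {"rx": 0, "ry": 0, "rz": 0, "dx": 0, "dy": 0, "dz": 4, "grip": 6.5}, {"rx": 0, "ry": 0, "rz": 0, "dx": 0, "dy": 0, "dz": 3, "grip": 6.5}, {"rx": 0, "ry": 0, "rz": 0, "dx": 0, "dy": 0, "dz": 0, "grip": 6.5}, {"rx": 0, "ry": 0, "rz": 0, "dx": 0, "dy": 0, "dz": 0, "grip": 6.5}]'

```text
t: 9.9
ee_pos: [0.4359, 0.2868, 0.059]
orientation: [-0.371, 3.118, -0.0]
wrist_force: [0.5, 0.0, 0.0]
width: 0.065
gripper_force: 0.0
```

```bash
python3 - <<'E'
from h import *
st()
f=grab_frame("side"); np.savez("s4.npz",**f); cv2.imwrite("pics/s4.png",cv2.resize(f["image"][110:250,160:320,::-1],None,fx=4,fy=4))
E
```

```text
t 9.90 bal x -0.0588 y 0.2388 z 0.0590 F bal [ 0.46 -0.1   0.01] rv [-0.371  3.118 -0.   ] w 0.0650 gf 0.0
```

View pics/s4.png

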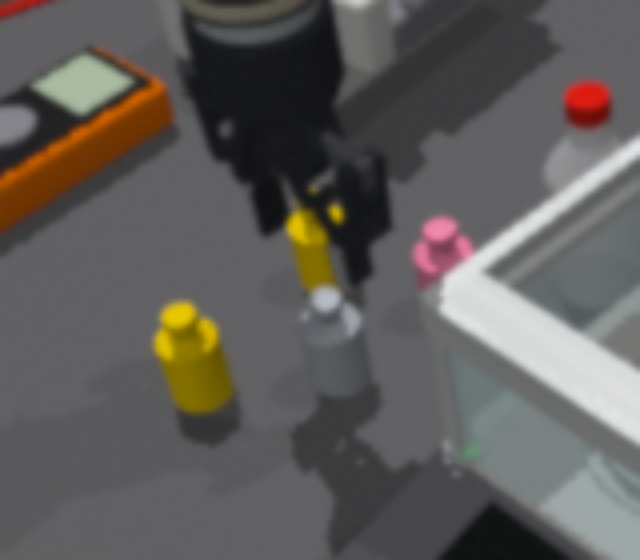

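The open fingers end at crop (270,230) and (357,278), above the steel weight's knob at (323,297).

```bash
python3 - <<'E'
from h import *
np.set_printoptions(precision=4,suppress=True)
f=dict(np.load("s4.npz")); P=cloud(f)
for u,v in((226,164),(227,166),(229,164),(247,176),(249,177),(250,176),(249,178)): print(u,v,P[v,u],RB.T@(P[v,u][:2]-O))
m=(P[...,2]>.05)&(P[...,2]<.075)&(np.hypot(P[...,0]-.435,P[...,1]-.287)<.02); print(m.sum(),P[m].min(0),P[m].max(0))
Q=(P[...,:2]-O)@RB
k=(np.hypot(P[...,0]-.435,P[...,1]-.287)<.06)&(P[...,2]>.09)&(P[...,2]<.125)&(f["image"].max(2)<90)
for s in(1,-1):
  j=k&((Q[...,1]-.239)*s>0); print(s,j.sum(),Q[j].min(0),Q[j].max(0),P[j][:,2].min())
E
```

```text
226 164 [0.4228 0.3185 0.1147] [-0.064   0.2727]
227 166 [0.4236 0.3175 0.1089] [-0.0635  0.2715]
229 164 [0.4295 0.3177 0.1118] [-0.0577  0.2703]
247 176 [0.4385 0.2402 0.1272] [-0.0673  0.1929]
249 177 [0.4431 0.2419 0.1204] [-0.0624  0.1934]
250 176 [0.4457 0.2416 0.1221] [-0.0599  0.1926]
249 178 [0.4431 0.2431 0.1164] [-0.0622  0.1946]
73 [0.4247 0.2761 0.0502] [0.445  0.2976 0.0676]
1 72 [-0.0704  0.269 ] [-0.0482  0.2763] 0.10104513222031757
-1 54 [-0.0704  0.1909] [-0.0509  0.2055] 0.10042904554080162
```

Request:
jog_arm --increments '[{"rx": 0, "ry": 0, "rz": 0, "dx": 0, "dy": 0.1, "dz": 2, "grip": 6.5}, {"rx": 0, "ry": 0, "rz": 0, "dx": 0, "dy": 0, "dz": 2, "grip": 6.5}, {"rx": 0, "ry": 0, "rz": 0, "dx": 0, "dy": 0, "dz": 2, "grip": 6.5}, {"rx": 0, "ry": 0, "rz": 0, "dx": 0, "dy": 0, "dz": 1.3, "grip": 6.5}, {"rx": 0, "ry": 0, "rz": 0, "dx": 0, "dy": 0, "dz": 0, "grip": 6.5}, {"rx": 0, "ry": 0, "rz": 0, "dx": 0, "dy": 0, "dz": 0, "grip": 5}]'

```text
t: 10.55
ee_pos: [0.435, 0.2888, -0.0132]
orientation: [-0.374, 3.117, 0.002]
wrist_force: [-0.1, 0.0, 0.4]
width: 0.0517
gripper_force: 0.0
```

Request:
jog_arm --increments '[{"rx": 0, "ry": 0, "rz": 0, "dx": 0, "dy": 0, "dz": 0, "grip": 0}, {"rx": 0, "ry": 0, "rz": 0, "dx": 0, "dy": 0, "dz": 0, "grip": 0}, {"rx": 0, "ry": 0, "rz": 0, "dx": 0, "dy": 0, "dz": 0, "grip": 0}, {"rx": 0, "ry": 0, "rz": 0, "dx": 0, "dy": 0, "dz": 0, "grip": 0}]'

```text
t: 10.95
ee_pos: [0.4353, 0.2885, -0.0127]
orientation: [-0.373, 3.117, 0.001]
wrist_force: [0.4, -1.6, 5.3]
width: 0.0361
gripper_force: 60.6
```

```bash
python3 -c "
from h import *
st()"
```

```text
t 10.95 bal x -0.0590 y 0.2406 z -0.0127 F bal [-0.01 -1.6   5.32] rv [-3.730e-01  3.117e+00  1.000e-03] w 0.0361 gf 60.6
```

Request:
jog_arm --increments '[{"rx": 0, "ry": 0, "rz": 0, "dx": 0, "dy": 0, "dz": -1, "grip": 0}, {"rx": 0, "ry": 0, "rz": 0, "dx": 0, "dy": 0, "dz": -2, "grip": 0}, {"rx": 0, "ry": 0, "rz": 0, "dx": 0, "dy": 0, "dz": -3.5, "grip": 0}, {"rx": 0, "ry": 0, "rz": 0, "dx": 0, "dy": 0, "dz": -4, "grip": 0}, {"rx": 0, "ry": 0, "rz": 0, "dx": 0, "dy": 0, "dz": -4, "grip": 0}, {"rx": 0, "ry": 0, "rz": 0, "dx": 0, "dy": 0, "dz": -4, "grip": 0}, {"rx": 0, "ry": 0, "rz": 0, "dx": 0, "dy": 0, "dz": -4, "grip": 0}, {"rx": 0, "ry": 0, "rz": 0, "dx": 0, "dy": 0, "dz": -2, "grip": 0}]'

```text
t: 11.75
ee_pos: [0.4344, 0.2889, 0.2344]
orientation: [-0.374, 3.115, 0.004]
wrist_force: [1.2, 0.2, -4.9]
width: 0.0362
gripper_force: 61.2
```

Request:
jog_arm --increments '[{"rx": 0, "ry": 0, "rz": 0, "dx": -0.5, "dy": -2, "dz": 0, "grip": 0}, {"rx": 0, "ry": 0, "rz": 0, "dx": -0.9, "dy": -3.7, "dz": 0, "grip": 0}, {"rx": 0, "ry": 0, "rz": 0, "dx": -0.9, "dy": -3.7, "dz": 0, "grip": 0}, {"rx": 0, "ry": 0, "rz": 0, "dx": -0.9, "dy": -3.7, "dz": 0, "grip": 0}, {"rx": 0, "ry": 0, "rz": 0, "dx": -0.9, "dy": -3.7, "dz": 0, "grip": 0}, {"rx": 0, "ry": 0, "rz": 0, "dx": -0.9, "dy": -3.7, "dz": 0, "grip": 0}, {"rx": 0, "ry": 0, "rz": 0, "dx": -0.9, "dy": -3.5, "dz": 0, "grip": 0}, {"rx": 0, "ry": 0, "rz": 0, "dx": 0, "dy": 0, "dz": 0, "grip": 0}]'

```text
t: 12.55
ee_pos: [0.5494, 0.0602, 0.23]
orientation: [0.356, -3.12, 0.01]
wrist_force: [-0.8, -0.5, -5.6]
width: 0.0364
gripper_force: 61.3
```

```bash
python3 - <<'E'
from h import *
np.set_printoptions(precision=4,suppress=True)
st()
f=grab_frame("side"); P=cloud(f);Q=(P[...,:2]-O)@RB
j=(np.hypot(Q[...,0],Q[...,1])<.03)&(P[...,2]>.2)&(P[...,2]<.3)
for lo in np.arange(.2,.3,.01):
  k=j&(P[...,2]>=lo)&(P[...,2]<lo+.01)
  if k.sum(): print(round(lo,3),k.sum(),Q[k].min(0),Q[k].max(0),P[k][:,2].min())
cv2.imwrite("pics/s5.png",cv2.resize(f["image"][90:290,220:470,::-1],None,fx=2.8,fy=2.8))
E
```

```text
t 12.55 bal x -0.0021 y -0.0082 z 0.2300 F bal [-0.86 -0.26 -5.65] rv [ 0.356 -3.12   0.01 ] w 0.0364 gf 61.3
0.24 69 [-0.0217 -0.0264] [0.0059 0.0052] 0.24178867416588332
0.25 85 [-0.0217 -0.0272] [0.0049 0.0045] 0.2500316944988778
0.26 79 [-0.0224 -0.0267] [-0.0066  0.0172] 0.26003258530034495
0.27 90 [-0.0213 -0.027 ] [-0.0089  0.0226] 0.2700294088611803
0.28 130 [-0.0219 -0.0268] [0.0017 0.0228] 0.28005922605469236
0.29 137 [-0.0191 -0.0262] [0.0082 0.0246] 0.2900299026560292
```

View pics/s5.png

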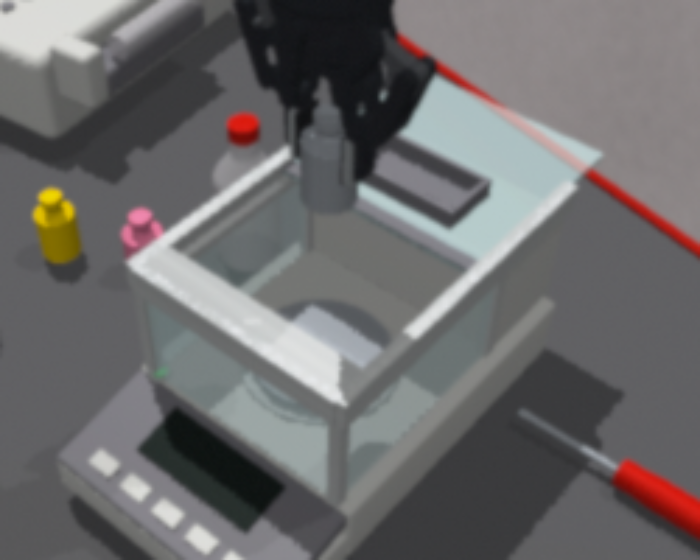

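The weight hangs upright in the grip at crop (328,170), above the open chamber.

Request:
jog_arm --increments '[{"rx": 0, "ry": 0, "rz": 0, "dx": 0, "dy": 0, "dz": 0, "grip": 0}, {"rx": 0, "ry": 0, "rz": 0, "dx": 0, "dy": 0, "dz": 0, "grip": 0}, {"rx": 0, "ry": 0, "rz": 0, "dx": 0, "dy": 0, "dz": 0, "grip": 0}]'

```text
t: 12.9
ee_pos: [0.5473, 0.0706, 0.2307]
orientation: [0.378, -3.118, -0.001]
wrist_force: [-0.2, -0.2, -5.0]
width: 0.0361
gripper_force: 61.3
```

```bash
python3 - <<'E'
from h import *
np.set_printoptions(precision=4,suppress=True)
st()
f=grab_frame("side"); P=cloud(f);Q=(P[...,:2]-O)@RB
j=(np.hypot(Q[...,0],Q[...,1])<.03)&(f["image"].min(2)>75)
for lo in np.arange(.22,.27,.01):
  k=j&(P[...,2]>=lo)&(P[...,2]<lo+.01)
  if k.sum():
    q=Q[k]; c=np.array([0.,0.])
    from scipy.optimize import least_squares
    r=least_squares(lambda c:np.hypot(q[:,0]-c[0],q[:,1]-c[1])-.019,[0,0],loss="soft_l1",f_scale=.001).x
    print(round(lo,3),k.sum(),q.min(0),q.max(0),P[k][:,2].min(),"axis",r)
E
```

```text
t 12.90 bal x -0.0016 y 0.0023 z 0.2307 F bal [-0.23 -0.18 -4.98] rv [ 0.378 -3.118 -0.001] w 0.0361 gf 61.3
0.24 62 [-0.021  -0.0163] [0.0094 0.0148] 0.24261720033511472 axis [-0.0013  0.0033]
0.25 77 [-0.0214 -0.0165] [0.0078 0.014 ] 0.2500087414422504 axis [-0.0014  0.0031]
0.26 74 [-0.0211 -0.0218] [-0.0036  0.0204] 0.26038955267356895 axis [-0.0011  0.0028]
0.27 85 [-0.0211 -0.0256] [-0.0084  0.0276] 0.27004799382478584 axis [-0.0016  0.0033]
```

Request:
jog_arm --increments '[{"rx": 0, "ry": 0, "rz": 0, "dx": -0.1, "dy": -0.3, "dz": 1.5, "grip": 0}, {"rx": 0, "ry": 0, "rz": 0, "dx": 0, "dy": 0, "dz": 2.5, "grip": 0}, {"rx": 0, "ry": 0, "rz": 0, "dx": 0, "dy": 0, "dz": 3, "grip": 0}, {"rx": 0, "ry": 0, "rz": 0, "dx": 0, "dy": 0, "dz": 3, "grip": 0}, {"rx": 0, "ry": 0, "rz": 0, "dx": 0, "dy": 0, "dz": 2.5, "grip": 0}, {"rx": 0, "ry": 0, "rz": 0, "dx": 0, "dy": 0, "dz": 1.5, "grip": 0}, {"rx": 0, "ry": 0, "rz": 0, "dx": 0, "dy": 0, "dz": 1, "grip": 0}, {"rx": 0, "ry": 0, "rz": 0, "dx": 0, "dy": 0, "dz": 0, "grip": 0}]'

```text
t: 13.75
ee_pos: [0.549, 0.0668, 0.0796]
orientation: [0.375, -3.117, -0.0]
wrist_force: [0.2, -0.1, -4.3]
width: 0.0357
gripper_force: 61.2
```

Request:
jog_arm --increments '[{"rx": 0, "ry": 0, "rz": 0, "dx": 0, "dy": 0, "dz": 0.3, "grip": 0}, {"rx": 0, "ry": 0, "rz": 0, "dx": 0, "dy": 0, "dz": 0, "grip": 0}, {"rx": 0, "ry": 0, "rz": 0, "dx": 0, "dy": 0, "dz": 0, "grip": 0}]'

```text
t: 14.05
ee_pos: [0.5504, 0.0664, 0.0786]
orientation: [-0.374, 3.118, 0.0]
wrist_force: [0.2, -0.4, -5.4]
width: 0.0356
gripper_force: 61.3
```

```bash
python3 -c "
from h import *
st()"
```

```text
t 14.05 bal x 0.0004 y -0.0024 z 0.0786 F bal [ 0.14 -0.49 -5.42] rv [-0.374  3.118  0.   ] w 0.0356 gf 61.3
```

Request:
jog_arm --increments '[{"rx": 0, "ry": 0, "rz": 0, "dx": 0, "dy": 0.1, "dz": 0.2, "grip": 0}, {"rx": 0, "ry": 0, "rz": 0, "dx": 0, "dy": 0, "dz": 0.2, "grip": 0}, {"rx": 0, "ry": 0, "rz": 0, "dx": 0, "dy": 0, "dz": 0, "grip": 0}, {"rx": 0, "ry": 0, "rz": 0, "dx": 0, "dy": 0, "dz": 0, "grip": 0}]'

```text
t: 14.45
ee_pos: [0.5495, 0.0673, 0.0736]
orientation: [0.374, -3.119, 0.0]
wrist_force: [-0.5, -0.2, -5.0]
width: 0.0359
gripper_force: 61.3
```

Request:
jog_arm --increments '[{"rx": 0, "ry": 0, "rz": 0, "dx": 0, "dy": 0, "dz": 0.15, "grip": 0}, {"rx": 0, "ry": 0, "rz": 0, "dx": 0, "dy": 0, "dz": 0, "grip": 0}, {"rx": 0, "ry": 0, "rz": 0, "dx": 0, "dy": 0, "dz": 0, "grip": 0}]'

```text
t: 14.75
ee_pos: [0.5495, 0.0673, 0.0721]
orientation: [0.374, -3.119, 0.0]
wrist_force: [-0.2, -0.1, -4.2]
width: 0.036
gripper_force: 61.3
```

Request:
jog_arm --increments '[{"rx": 0, "ry": 0, "rz": 0, "dx": 0, "dy": 0, "dz": 0.1, "grip": 0}, {"rx": 0, "ry": 0, "rz": 0, "dx": 0, "dy": 0, "dz": 0, "grip": 0}, {"rx": 0, "ry": 0, "rz": 0, "dx": 0, "dy": 0, "dz": 0, "grip": 0}]'

```text
t: 15.05
ee_pos: [0.5497, 0.0673, 0.0713]
orientation: [-0.374, 3.119, -0.0]
wrist_force: [-0.6, -0.4, -4.4]
width: 0.0358
gripper_force: 61.3
```

Request:
jog_arm --increments '[{"rx": 0, "ry": 0, "rz": 0, "dx": 0, "dy": 0, "dz": 0.05, "grip": 0}, {"rx": 0, "ry": 0, "rz": 0, "dx": 0, "dy": 0, "dz": 0, "grip": 0}, {"rx": 0, "ry": 0, "rz": 0, "dx": 0, "dy": 0, "dz": 0, "grip": 0}]'

```text
t: 15.35
ee_pos: [0.5497, 0.0673, 0.0709]
orientation: [-0.374, 3.119, -0.0]
wrist_force: [0.8, -0.4, -2.4]
width: 0.0358
gripper_force: 61.4
```

Request:
jog_arm --increments '[{"rx": 0, "ry": 0, "rz": 0, "dx": 0, "dy": 0, "dz": 0.08, "grip": 0}, {"rx": 0, "ry": 0, "rz": 0, "dx": 0, "dy": 0, "dz": 0, "grip": 0}, {"rx": 0, "ry": 0, "rz": 0, "dx": 0, "dy": 0, "dz": 0, "grip": 0}]'

```text
t: 15.65
ee_pos: [0.5497, 0.0673, 0.0702]
orientation: [-0.374, 3.119, -0.0]
wrist_force: [-0.4, -0.6, -1.0]
width: 0.0364
gripper_force: 61.7
```

Request:
jog_arm --increments '[{"rx": 0, "ry": 0, "rz": 0, "dx": 0, "dy": 0, "dz": 0, "grip": 4.2}, {"rx": 0, "ry": 0, "rz": 0, "dx": 0, "dy": 0, "dz": 0, "grip": 5}, {"rx": 0, "ry": 0, "rz": 0, "dx": 0, "dy": 0, "dz": 0, "grip": 5.8}, {"rx": 0, "ry": 0, "rz": 0, "dx": 0, "dy": 0, "dz": 0, "grip": 5.8}, {"rx": 0, "ry": 0, "rz": 0, "dx": 0, "dy": 0, "dz": 0, "grip": 5.8}]'

```text
t: 16.15
ee_pos: [0.5497, 0.0674, 0.07]
orientation: [-0.374, 3.119, 0.0]
wrist_force: [-1.3, -0.3, 0.0]
width: 0.0581
gripper_force: 0.0
```

Request:
jog_arm --increments '[{"rx": 0, "ry": 0, "rz": 0, "dx": 0, "dy": 0, "dz": -1, "grip": 5.8}, {"rx": 0, "ry": 0, "rz": 0, "dx": 0, "dy": 0, "dz": -2, "grip": 5.8}, {"rx": 0, "ry": 0, "rz": 0, "dx": 0, "dy": 0, "dz": -3, "grip": 5.8}, {"rx": 0, "ry": 0, "rz": 0, "dx": 0, "dy": 0, "dz": -3, "grip": 5.8}, {"rx": 0, "ry": 0, "rz": 0, "dx": 0, "dy": 0, "dz": -3, "grip": 5.8}, {"rx": 0, "ry": 0, "rz": 0, "dx": 0, "dy": 0, "dz": -3, "grip": 5.8}, {"rx": 0, "ry": 0, "rz": 0, "dx": 0, "dy": 0, "dz": 0, "grip": 0}]'

```text
t: 16.85
ee_pos: [0.5527, 0.0679, 0.2253]
orientation: [-0.373, 3.108, 0.001]
wrist_force: [0.3, 0.2, -1.3]
width: 0.0455
gripper_force: 0.0
```

```bash
python3 - <<'E'
from h import *
np.set_printoptions(precision=4,suppress=True)
st()
f=grab_frame("side"); P=cloud(f);Q=(P[...,:2]-O)@RB
from scipy.optimize import least_squares
for lo in np.arange(.09,.16,.01):
  k=(np.hypot(Q[...,0],Q[...,1])<.035)&(P[...,2]>=lo)&(P[...,2]<lo+.01)
  if k.sum()>5:
    q=Q[k]; R=.019 if lo<.128 else .0105
    print(round(lo,3),k.sum(),least_squares(lambda c:np.hypot(q[:,0]-c[0],q[:,1]-c[1])-R,[0,0],loss="soft_l1",f_scale=.001).x)
k=(np.hypot(Q[...,0]-.109,Q[...,1])<.07)&(P[...,2]>.187)&(P[...,2]<.199); print("rim",Q[k].min(0),Q[k].max(0))
cv2.imwrite("pics/s6.png",cv2.resize(f["image"][90:290,220:470,::-1],None,fx=2.8,fy=2.8))
E
```

```text
t 16.85 bal x 0.0029 y -0.0016 z 0.2253 F bal [ 0.34  0.15 -1.26] rv [-0.373  3.108  0.001] w 0.0455 gf 0.0
0.09 10 [-0.0005 -0.0005]
0.1 18 [-0.0001 -0.0003]
0.11 36 [ 0.0001 -0.0004]
0.12 128 [0.001 0.   ]
0.13 61 [ 0.0005 -0.0005]
0.14 82 [ 0.0003 -0.0004]
rim [ 0.0816 -0.0516] [0.1329 0.0353]
```

View pics/s6.png

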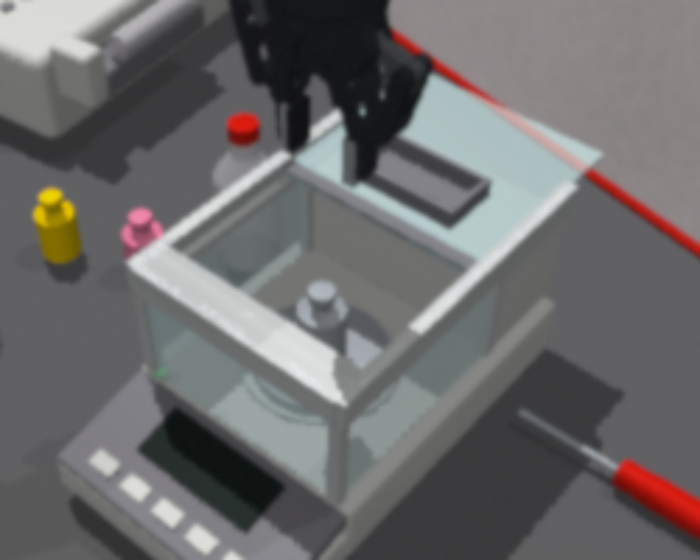

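The weight stands upright in the middle of the pan at crop (321,310). The cup is at crop (430,180) and the door is still open.

Request:
jog_arm --increments '[{"rx": 0, "ry": 0, "rz": 0, "dx": -2, "dy": 0.1, "dz": 0, "grip": 0}, {"rx": 0, "ry": 0, "rz": 0, "dx": -3, "dy": 0, "dz": 0, "grip": 0}, {"rx": 0, "ry": 0, "rz": 0, "dx": -3, "dy": 0, "dz": 0, "grip": 0}, {"rx": 0, "ry": 0, "rz": 0, "dx": -2.4, "dy": 0, "dz": 0, "grip": 0}, {"rx": 0, "ry": 0, "rz": 0, "dx": 0, "dy": 0, "dz": 0, "grip": 0}, {"rx": 0, "ry": 0, "rz": 0, "dx": 0, "dy": 0, "dz": 0, "grip": 0}, {"rx": 0, "ry": 0, "rz": 0, "dx": 0, "dy": 0, "dz": 0, "grip": 0}]'

```text
t: 17.6
ee_pos: [0.6491, 0.0924, 0.2193]
orientation: [0.374, -3.117, 0.001]
wrist_force: [-0.5, 1.0, -0.3]
width: -0.0003
gripper_force: 0.0
```

```bash
python3 -c "
from h import *
st()"
```

```text
t 17.60 bal x 0.1024 y -0.0005 z 0.2193 F bal [-0.25  1.09 -0.26] rv [ 3.740e-01 -3.117e+00  1.000e-03] w -0.0003 gf 0.0
```

Request:
jog_arm --increments '[{"rx": 0, "ry": 0, "rz": 0, "dx": -0.5, "dy": 0, "dz": 1.5, "grip": 0}, {"rx": 0, "ry": 0, "rz": 0, "dx": 0, "dy": 0, "dz": 2, "grip": 0}, {"rx": 0, "ry": 0, "rz": 0, "dx": 0, "dy": 0, "dz": 1.5, "grip": 0}, {"rx": 0, "ry": 0, "rz": 0, "dx": 0, "dy": 0, "dz": 1.2, "grip": 0}, {"rx": 0, "ry": 0, "rz": 0, "dx": 0, "dy": 0, "dz": 0.8, "grip": 0}, {"rx": 0, "ry": 0, "rz": 0, "dx": 0, "dy": 0, "dz": 0, "grip": 0}, {"rx": 0, "ry": 0, "rz": 0, "dx": 0, "dy": 0, "dz": 0, "grip": 0}]'

```text
t: 18.3
ee_pos: [0.6556, 0.0941, 0.1503]
orientation: [-0.374, 3.118, -0.0]
wrist_force: [0.2, 1.1, 0.8]
width: 0.0001
gripper_force: 0.0
```

Request:
jog_arm --increments '[{"rx": 0, "ry": 0, "rz": 0, "dx": 0.4, "dy": 0, "dz": 0, "grip": 0}, {"rx": 0, "ry": 0, "rz": 0, "dx": 0.4, "dy": 0, "dz": 0, "grip": 0}, {"rx": 0, "ry": 0, "rz": 0, "dx": 0.4, "dy": 0, "dz": 0, "grip": 0}, {"rx": 0, "ry": 0, "rz": 0, "dx": 0.6, "dy": 0, "dz": 0, "grip": 0}, {"rx": 0, "ry": 0, "rz": 0, "dx": 0.8, "dy": 0, "dz": 0, "grip": 0}, {"rx": 0, "ry": 0, "rz": 0, "dx": 0.8, "dy": 0, "dz": 0, "grip": 0}]'

```text
t: 18.9
ee_pos: [0.6222, 0.086, 0.1506]
orientation: [-0.374, 3.117, 0.0]
wrist_force: [1.1, 0.6, 1.1]
width: -0.0001
gripper_force: 1.0
```

```bash
python3 -c "
from h import *
st()"
```

```text
t 18.90 bal x 0.0747 y -0.0004 z 0.1506 F bal [1.27 0.35 1.1 ] rv [-0.374  3.117  0.   ] w -0.0001 gf 1.0
```

Request:
jog_arm --increments '[{"rx": 0, "ry": 0, "rz": 0, "dx": 1, "dy": 0, "dz": 0, "grip": 0}, {"rx": 0, "ry": 0, "rz": 0, "dx": 1.2, "dy": 0, "dz": 0, "grip": 0}, {"rx": 0, "ry": 0, "rz": 0, "dx": 1.2, "dy": 0, "dz": 0, "grip": 0}, {"rx": 0, "ry": 0, "rz": 0, "dx": 1.2, "dy": 0, "dz": 0, "grip": 0}, {"rx": 0, "ry": 0, "rz": 0, "dx": 1.2, "dy": 0, "dz": 0, "grip": 0}, {"rx": 0, "ry": 0, "rz": 0, "dx": 1.2, "dy": 0, "dz": 0, "grip": 0}, {"rx": 0, "ry": 0, "rz": 0, "dx": 0.9, "dy": 0, "dz": 0, "grip": 0}, {"rx": 0, "ry": 0, "rz": 0, "dx": 0.5, "dy": 0, "dz": 0, "grip": 0}]'

```text
t: 19.7
ee_pos: [0.5397, 0.066, 0.1502]
orientation: [-0.374, 3.119, 0.0]
wrist_force: [1.5, 0.9, 2.1]
width: -0.0
gripper_force: 1.0
```

Request:
jog_arm --increments '[{"rx": 0, "ry": 0, "rz": 0, "dx": 0, "dy": 0, "dz": 0, "grip": 0}, {"rx": 0, "ry": 0, "rz": 0, "dx": 0, "dy": 0, "dz": 0, "grip": 0}]'

```text
t: 19.9
ee_pos: [0.5396, 0.0659, 0.1494]
orientation: [0.374, -3.117, 0.0]
wrist_force: [0.3, -0.1, -0.1]
width: -0.0003
gripper_force: 0.0
```

```bash
python3 -c "
from h import *
st()"
```

```text
t 19.90 bal x -0.0103 y -0.0004 z 0.1494 F bal [ 0.23 -0.18 -0.11] rv [ 0.374 -3.117  0.   ] w -0.0003 gf 0.0
```

Request:
jog_arm --increments '[{"rx": 0, "ry": 0, "rz": 0, "dx": 0.3, "dy": 0, "dz": 0, "grip": 0}, {"rx": 0, "ry": 0, "rz": 0, "dx": 0.3, "dy": 0, "dz": 0, "grip": 0}, {"rx": 0, "ry": 0, "rz": 0, "dx": 0, "dy": 0, "dz": 0, "grip": 0}]'

```text
t: 20.2
ee_pos: [0.5344, 0.0647, 0.1497]
orientation: [0.374, -3.118, 0.0]
wrist_force: [0.8, 0.4, -0.9]
width: 0.0
gripper_force: 0.4
```

Request:
jog_arm --increments '[{"rx": 0, "ry": 0, "rz": 0, "dx": 0.2, "dy": 0, "dz": 0, "grip": 0}, {"rx": 0, "ry": 0, "rz": 0, "dx": 0, "dy": 0, "dz": 0, "grip": 0}]'

```text
t: 20.4
ee_pos: [0.5327, 0.0643, 0.1499]
orientation: [0.374, -3.119, 0.0]
wrist_force: [1.4, 0.3, -0.9]
width: 0.0005
gripper_force: 0.6
```

Request:
jog_arm --increments '[{"rx": 0, "ry": 0, "rz": 0, "dx": 0.2, "dy": 0, "dz": 0, "grip": 0}, {"rx": 0, "ry": 0, "rz": 0, "dx": 0, "dy": 0, "dz": 0, "grip": 0}]'

```text
t: 20.6
ee_pos: [0.5306, 0.0637, 0.1499]
orientation: [0.374, -3.119, 0.0]
wrist_force: [1.2, 0.1, -1.0]
width: 0.0002
gripper_force: 0.6
```

Request:
jog_arm --increments '[{"rx": 0, "ry": 0, "rz": 0, "dx": 0.2, "dy": 0, "dz": 0, "grip": 0}, {"rx": 0, "ry": 0, "rz": 0, "dx": 0, "dy": 0, "dz": 0, "grip": 0}]'

```text
t: 20.8
ee_pos: [0.5286, 0.0633, 0.1499]
orientation: [0.374, -3.119, 0.0]
wrist_force: [0.9, 0.5, -0.5]
width: 0.0002
gripper_force: 0.6
```

Request:
jog_arm --increments '[{"rx": 0, "ry": 0, "rz": 0, "dx": 0.2, "dy": 0, "dz": 0, "grip": 0}, {"rx": 0, "ry": 0, "rz": 0, "dx": 0, "dy": 0, "dz": 0, "grip": 0}]'

```text
t: 21.0
ee_pos: [0.5267, 0.0628, 0.15]
orientation: [0.374, -3.119, 0.0]
wrist_force: [0.3, -0.6, -0.1]
width: 0.0
gripper_force: 0.6
```

Request:
jog_arm --increments '[{"rx": 0, "ry": 0, "rz": 0, "dx": 0.2, "dy": 0, "dz": 0, "grip": 0}, {"rx": 0, "ry": 0, "rz": 0, "dx": 0, "dy": 0, "dz": 0, "grip": 0}]'

```text
t: 21.2
ee_pos: [0.5247, 0.0623, 0.1499]
orientation: [0.374, -3.119, 0.0]
wrist_force: [0.8, -1.0, -0.1]
width: 0.0001
gripper_force: 0.6
```

Request:
jog_arm --increments '[{"rx": 0, "ry": 0, "rz": 0, "dx": 0.2, "dy": 0, "dz": 0, "grip": 0}, {"rx": 0, "ry": 0, "rz": 0, "dx": 0, "dy": 0, "dz": 0, "grip": 0}]'

```text
t: 21.4
ee_pos: [0.5228, 0.0618, 0.1499]
orientation: [0.374, -3.119, 0.0]
wrist_force: [1.2, 0.1, -0.4]
width: 0.0003
gripper_force: 0.6
```

Request:
jog_arm --increments '[{"rx": 0, "ry": 0, "rz": 0, "dx": 0.2, "dy": 0, "dz": 0, "grip": 0}, {"rx": 0, "ry": 0, "rz": 0, "dx": 0, "dy": 0, "dz": 0, "grip": 0}]'

```text
t: 21.6
ee_pos: [0.522, 0.0617, 0.15]
orientation: [-0.374, 3.117, 0.0]
wrist_force: [3.3, -0.0, -2.4]
width: -0.0
gripper_force: 1.9
```

```bash
python3 -c "
from h import *
st()"
```

```text
t 21.60 bal x -0.0284 y -0.0003 z 0.1500 F bal [ 3.24 -0.82 -2.39] rv [-0.374  3.117  0.   ] w -0.0000 gf 1.9
```

Request:
jog_arm --increments '[{"rx": 0, "ry": 0, "rz": 0, "dx": 0.2, "dy": 0, "dz": 0, "grip": 0}, {"rx": 0, "ry": 0, "rz": 0, "dx": 0, "dy": 0, "dz": 0, "grip": 0}]'

```text
t: 21.8
ee_pos: [0.5216, 0.0615, 0.1502]
orientation: [-0.374, 3.114, 0.001]
wrist_force: [5.3, 0.7, -4.5]
width: 0.0
gripper_force: 3.2
```

Request:
jog_arm --increments '[{"rx": 0, "ry": 0, "rz": 0, "dx": 0.2, "dy": 0, "dz": 0, "grip": 0}, {"rx": 0, "ry": 0, "rz": 0, "dx": 0, "dy": 0, "dz": 0, "grip": 0}]'

```text
t: 22.0
ee_pos: [0.5211, 0.0614, 0.1503]
orientation: [-0.374, 3.111, 0.001]
wrist_force: [9.4, 2.4, -5.3]
width: -0.0
gripper_force: 4.3
```

Request:
jog_arm --increments '[{"rx": 0, "ry": 0, "rz": 0, "dx": 0.15, "dy": 0, "dz": 0, "grip": 0}, {"rx": 0, "ry": 0, "rz": 0, "dx": 0, "dy": 0, "dz": 0, "grip": 0}]'

```text
t: 22.2
ee_pos: [0.5207, 0.0614, 0.1504]
orientation: [-0.374, 3.108, 0.002]
wrist_force: [9.9, 2.5, -8.2]
width: -0.0
gripper_force: 5.1
```

Request:
jog_arm --increments '[{"rx": 0, "ry": 0, "rz": 0, "dx": 0.1, "dy": 0, "dz": 0, "grip": 0}, {"rx": 0, "ry": 0, "rz": 0, "dx": 0, "dy": 0, "dz": 0, "grip": 0}]'

```text
t: 22.4
ee_pos: [0.5203, 0.0612, 0.1505]
orientation: [-0.373, 3.108, 0.002]
wrist_force: [10.1, 2.3, -7.7]
width: 0.0001
gripper_force: 5.4
```

Request:
jog_arm --increments '[{"rx": 0, "ry": 0, "rz": 0, "dx": 0.1, "dy": 0, "dz": 0, "grip": 0}, {"rx": 0, "ry": 0, "rz": 0, "dx": 0, "dy": 0, "dz": 0, "grip": 0}]'

```text
t: 22.6
ee_pos: [0.5197, 0.0611, 0.1506]
orientation: [-0.373, 3.107, 0.002]
wrist_force: [10.7, 3.2, -7.4]
width: -0.0
gripper_force: 5.6
```

Request:
jog_arm --increments '[{"rx": 0, "ry": 0, "rz": 0, "dx": 0.1, "dy": 0, "dz": 0, "grip": 0}, {"rx": 0, "ry": 0, "rz": 0, "dx": 0, "dy": 0, "dz": 0, "grip": 0}]'

```text
t: 22.8
ee_pos: [0.5189, 0.0609, 0.1506]
orientation: [-0.373, 3.106, 0.002]
wrist_force: [11.5, 2.6, -8.3]
width: 0.0
gripper_force: 5.7
```

Request:
jog_arm --increments '[{"rx": 0, "ry": 0, "rz": 0, "dx": 0.1, "dy": 0, "dz": 0, "grip": 0}, {"rx": 0, "ry": 0, "rz": 0, "dx": 0, "dy": 0, "dz": 0, "grip": 0}]'

```text
t: 23.0
ee_pos: [0.5171, 0.0605, 0.1506]
orientation: [-0.374, 3.108, 0.002]
wrist_force: [8.6, 1.6, -5.5]
width: -0.0002
gripper_force: 4.6
```

Request:
jog_arm --increments '[{"rx": 0, "ry": 0, "rz": 0, "dx": 0.1, "dy": 0, "dz": 0, "grip": 0}, {"rx": 0, "ry": 0, "rz": 0, "dx": 0, "dy": 0, "dz": 0, "grip": 0}]'

```text
t: 23.2
ee_pos: [0.5123, 0.0593, 0.1502]
orientation: [-0.374, 3.116, 0.0]
wrist_force: [5.1, 0.8, -0.9]
width: 0.0001
gripper_force: 2.5
```

Request:
jog_arm --increments '[{"rx": 0, "ry": 0, "rz": 0, "dx": 0.1, "dy": 0, "dz": 0, "grip": 0}, {"rx": 0, "ry": 0, "rz": 0, "dx": 0, "dy": 0, "dz": 0, "grip": 0}]'

```text
t: 23.4
ee_pos: [0.5124, 0.0593, 0.1503]
orientation: [-0.374, 3.114, 0.001]
wrist_force: [6.5, 1.7, -5.3]
width: -0.0
gripper_force: 3.6
```

```bash
python3 -c "
from h import *
st()"
```

```text
t 23.40 bal x -0.0383 y -0.0004 z 0.1503 F bal [ 6.76  0.15 -5.28] rv [-3.740e-01  3.114e+00  1.000e-03] w -0.0000 gf 3.6
```

Request:
jog_arm --increments '[{"rx": 0, "ry": 0, "rz": 0, "dx": 0.2, "dy": 0, "dz": 0, "grip": 0}, {"rx": 0, "ry": 0, "rz": 0, "dx": 0, "dy": 0, "dz": 0, "grip": 0}, {"rx": 0, "ry": 0, "rz": 0, "dx": 0, "dy": 0, "dz": 0, "grip": 0}]'

```text
t: 23.7
ee_pos: [0.5125, 0.0593, 0.1505]
orientation: [-0.373, 3.109, 0.001]
wrist_force: [9.2, 2.9, -7.8]
width: -0.0001
gripper_force: 5.1
```

Request:
jog_arm --increments '[{"rx": 0, "ry": 0, "rz": 0, "dx": -0.5, "dy": 0, "dz": 0, "grip": 0}, {"rx": 0, "ry": 0, "rz": 0, "dx": -0.5, "dy": 0, "dz": 0, "grip": 0}, {"rx": 0, "ry": 0, "rz": 0, "dx": -0.4, "dy": 0, "dz": 0, "grip": 0}, {"rx": 0, "ry": 0, "rz": 0, "dx": 0, "dy": 0, "dz": 0, "grip": 0}]'

```text
t: 24.1
ee_pos: [0.5211, 0.0614, 0.1496]
orientation: [0.374, -3.117, 0.0]
wrist_force: [0.7, -0.1, -0.1]
width: -0.0001
gripper_force: 0.0
```

```bash
python3 -c "
from h import *
st()"
```

```text
t 24.10 bal x -0.0293 y -0.0003 z 0.1496 F bal [ 0.67 -0.23 -0.12] rv [ 0.374 -3.117  0.   ] w -0.0001 gf 0.0
```

Firm against the buffer, and free after backing off. I'll rise clear, move aside and check.

Request:
jog_arm --increments '[{"rx": 0, "ry": 0, "rz": 0, "dx": 0, "dy": 0, "dz": -1, "grip": 0}, {"rx": 0, "ry": 0, "rz": 0, "dx": 0, "dy": 0, "dz": -2, "grip": 0}, {"rx": 0, "ry": 0, "rz": 0, "dx": 0, "dy": 0, "dz": -3, "grip": 0}, {"rx": 0, "ry": 0, "rz": 0, "dx": 0, "dy": 2, "dz": -3, "grip": 0}, {"rx": 0, "ry": 0, "rz": 0, "dx": 0, "dy": 4, "dz": 0, "grip": 0}, {"rx": 0, "ry": 0, "rz": 0, "dx": 0, "dy": 4, "dz": 0, "grip": 0}, {"rx": 0, "ry": 0, "rz": 0, "dx": 0, "dy": 4, "dz": 0, "grip": 0}, {"rx": 0, "ry": 0, "rz": 0, "dx": 0, "dy": 2, "dz": 0, "grip": 0}]'

```text
t: 24.9
ee_pos: [0.4816, 0.2214, 0.2409]
orientation: [0.383, -3.118, -0.004]
wrist_force: [0.8, -0.1, 0.4]
width: 0.0
gripper_force: 0.0
```

Request:
jog_arm --increments '[{"rx": 0, "ry": 0, "rz": 0, "dx": 0, "dy": 0, "dz": 0, "grip": 0}, {"rx": 0, "ry": 0, "rz": 0, "dx": 0, "dy": 0, "dz": 0, "grip": 0}, {"rx": 0, "ry": 0, "rz": 0, "dx": 0, "dy": 0, "dz": 0, "grip": 0}, {"rx": 0, "ry": 0, "rz": 0, "dx": 0, "dy": 0, "dz": 0, "grip": 0}]'

```text
t: 25.3
ee_pos: [0.4844, 0.215, 0.24]
orientation: [-0.369, 3.12, -0.002]
wrist_force: [0.5, -0.5, -0.1]
width: 0.0
gripper_force: 0.0
```

```bash
python3 - <<'E'
from h import *
st()
f=grab_frame("side"); P=cloud(f);Q=(P[...,:2]-O)@RB
k=(abs(Q[...,0]+.03)<.05)&(abs(Q[...,1])<.055)&(P[...,2]>.1895)&(P[...,2]<.199); q=Q[k]; print("rim x",q.min(0),q.max(0),"-> door",(q[:,0].min()+q[:,0].max())/2+.036)
cv2.imwrite("pics/s7.png",cv2.resize(f["image"][90:290,220:470,::-1],None,fx=2.8,fy=2.8))
E
```

```text
t 25.30 bal x -0.0286 y 0.1576 z 0.2400 F bal [ 0.32 -0.63 -0.06] rv [-3.69e-01  3.12e+00 -2.00e-03] w 0.0000 gf 0.0
rim x [-0.05641574 -0.05141816] [-0.00369799  0.04965176] -> door 0.005943138900262636
```

View pics/s7.png

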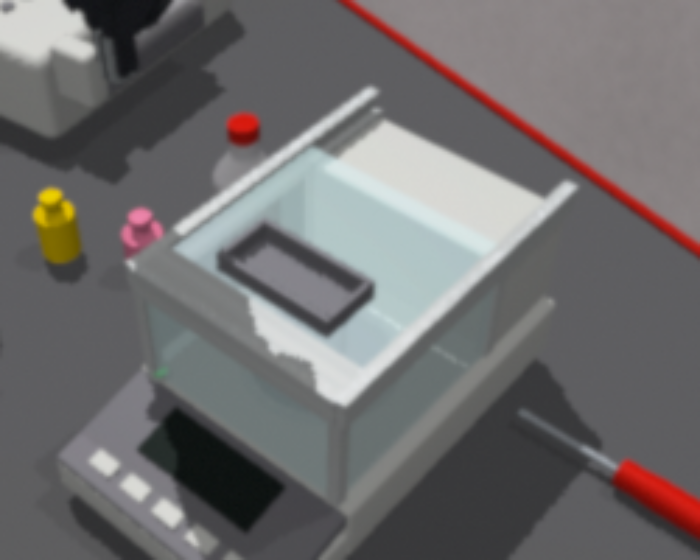

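The cup is at crop (295,277), so the door is at about 0.006. It has not sprung back, and the robot is clear of everything.

```bash
python3 -c "
from bench import *
print(sign_off())"
```

```text
the job is handed in; nothing more can be done
None
```

I handed the job in at about 25 s: the door was opened to its rear stop, the larger weight stands upright within about 1 mm of the pan's centre, and the door is shut with its catch snapped home. `sign_off` returned no verdict; the weight's position was measured before the door was shut, and the snap is judged from the force drop, the roughly 5 mm jump and the door staying shut in the last picture.

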